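Clear the flasks, weigh the jar behind them, put the flasks back

TASK

Move the two flasks and the bottle off the white board and stand all three in the steel side tray, then fetch the little jar that stood behind them and set it on the middle of the balance pan. After that put each of the three back on the same marked place of the board where it stood at the start. Keep all the glassware upright and set it down gently: do not let any of it drop.

Things in the scene. Friction and masses are not known exactly. Their poses are not given: they have to be found in the camera images.
- flask_mid (a point): Volumetric flask of clear glass, 145 mm tall, about 150 g: round bulb 60 mm across up to 62 mm above its foot, then a slender straight neck 16 mm across from 74 to 128 mm, and a small stopper 21 mm across on top (128 to 145 mm). Point: half-way up on its axis, z up, 72.5 mm above its foot; the neck is the place to hold it, for instance 110 mm above the foot.
- conical_mid (a point): Conical flask of clear glass, 125 mm tall, about 160 g: foot 64 mm across, tapering to a straight neck 27 mm across from 86 to 120 mm above the foot, rim 32 mm across at the top. Point: half-way up on its axis, z up, 62.5 mm above its foot; hold it by the neck, for instance 104 mm above the foot.
- bottle_mid (a point): Brown glass reagent bottle, 115 mm tall, about 220 g: cylinder 52 mm across up to 66 mm above the foot, shoulder, then a white screw cap 32 mm across from 86 to 115 mm. Point: half-way up on its axis, z up, 57.5 mm above its foot; hold it by the cap (fixed tight), for instance 100 mm above the foot.
- jar_mid (a point): Little squat sample jar, 42 mm tall, about 100 g: clear glass 40 mm across with a white lid 44 mm across (lid from 28 to 42 mm above the foot; fixed tight). Point: half-way up on its axis, z up, 21 mm above its foot. At the start it stands on the small marked place near the board's far edge, with the three others close in front of and beside it.
- station: Fixed white board, 180 (x, away from the robot) by 220 (y) by 6 mm thick, origin at the centre of its underside, z up. Dark ring marks: three of 66 mm at x, y = (-58, 0), (18, 66), (18, -66) mm and one of 50 mm at (33, 0). At the start both flasks and the bottle stand centred on the large rings, arranged differently every time, and the jar on the small one.
- tray: Empty square stainless tray fixed on the bench, 200 x 200 mm, walls 4 mm thick and 15 mm high, floor 4 mm thick: the side area. Origin at the centre of its underside, z up, x and y along its sides. It is to the left or the right of the board, the balance on the other side.
- pan (a point): Round steel weighing pan, 110 mm across, on a white laboratory balance fixed on the bench (body 240 x 170 mm, 55 mm high; the pan's top is 72 mm above the bench and rigid). This point is the centre of the pan's upper face; z up; the balance reaches 90 mm from it in its x, 150 mm in its -x and 85 mm either way in its y.
Not all that is in view belongs to the job. Leave any pink look-alike of the part that bears conical_mid alone.

How it is judged:
By the outcome, as a careful person would: the job done as asked, in the order asked, and still so for the second after the job is handed in, with the robot touching nothing.
It also fails if it takes over 144 s, if anything falls off the work surface, if the arm or the gripper's body presses on something with over 40 N, if the wrist force passes 120 N, or if a joint passes its speed limit or range.

ROBOT

A 6-joint arm with a two-finger parallel gripper is mounted at the origin on the work surface. World frame = base frame: x ahead of the robot, y to its left, z up, the work surface at z = 0. Lengths are in m, angles in rad, forces in N, time in s.
With the tool pointing down it reaches from about 0.4 to 0.925 m from the base axis. Payload 3.4 kg.
Tool frame: the origin (TCP) lies midway between the tips of the shut fingers; the grasp point (between the pads) lies 19 mm behind it; z points along the fingers, y is the line along which they close (so a half turn about z gives the same grasp; the last joint's range is limited). The gripper opens to 85 mm and grips with 20 to 120 N. Pads are 22 mm wide; open, the fingers measure 114 mm over their backs; the gripper's body (76 mm by 85 mm) begins 54 mm behind the grasp point. The pads swing forward as they close: fully open they stand 13 mm farther back than shut.
Start: joints at [-1.302, 0.307, 1.506, -0, 1.328, -0.073], TCP at [0.193, -0.542, 0.193] pointing down, gripper open.
Joint ranges: [-3.12, 3.12], [-1.05, 2.28], [0.14, 2.33], [-1.42, 4.57], [0.1, 2.73], [-2.68, 2.68]. Speed limits (rad/s): [2.57, 2.57, 3.14, 3.14, 3.14, 3.14].

INTERFACE

Orientations are given as a rotation vector (axis times angle).
In Python, from bench import robot gives the robot as it stands.
- The arm moves only by the tool send_rows, never from a script. Its arguments are lists of equal length, an entry for each row: "gripper": the closure, from 0 (fully open) to 1 (shut); "delta_pos": the shift along the tool's x, y, z in mm, a list of three; "twist": the turn about the tool's z in degrees. A call has 1 to 12 rows; each row is the pose to reach, as a shift and turn from the pose commanded when the call began, along the tool's axes at that moment; what a row does not reach only later rows make up. A row lasts 1/10 s, in which the tool goes at most 50 mm and 8.59 degrees, less where a joint would pass 70% of its speed; a pose out of reach is approached as far as the arm can. A call with a gripper value outside its range is refused whole. The fingers move at their own pace and stop on an object; the grip force is fixed at half the most. Time passes only in rows, so rows that repeat a pose let the fingers close. It gives the time, the measured TCP pose, the force, the opening and the grip force at its end, in the units of the state.
- robot.get_obs(): the state, without advancing time (a new reading comes with each control period).
- robot.grab_frame(name): name is "scene" or "top" or "wrist"; returns a dict with "color" (384x512x3 uint8, blue, green, red), "fx", "fy", "cx", "cy" (pixels), "rvec" (rotation vector, rad) and "tvec" (3), from world to camera coordinates, as OpenCV has them. Camera axes: x right, y down, z forward; pixel columns grow to the right and rows downward; lengths in m; the calibration is good to about 2 mm. A picture is of the moment at which its call begins. There is no depth.
- robot.job_done(): hands the job in; it is judged then, once.
The state is a dict: "clock": time; "joint_positions": joint angles; "dq": joint speeds; "joint_torque": joint torques, N m; "ee_pos": TCP position; "ee_rot": TCP orientation; "contact_force": force on the tool from outside, world axes, zero at the start; "ft_torque": the same for the moment, N m; "gripper_width": finger opening in m; "grip_force": force on a finger pad.
Only numpy, scipy, OpenCV 4.12 (cv2) and the standard library are available. Lean on these libraries where they do the work, as an engineer would, in place of code of your own. Each camera call takes 0.05 s, during which the arm holds its last target. There are 200 camera calls.

## Working session

There is one attempt and no reset: what is moved stays moved. The work goes in short steps, Python scripts to look and compute and a tool call to move; the robot and the scene stay as the last step left them, time stands still between calls to the robot, and variables do not carry over. Pictures are saved under pics/ and viewed, at most 14 in all, crops included, and the job is handed in when it is done.

Besides the shell and the picture viewer there is one more tool, called after ">>>" as name(argument=value, ...) on one line, values as JSON. send_rows: Moves the arm, as the interface text tells. Its arguments: {"type":"object","properties":{"gripper":{"type":"array"},"delta_pos":{"type":"array"},"twist":{"type":"array"}},"required":["gripper","delta_pos","twist"]}

```bash
mkdir -p pics; ls; python3 - <<'E'
from bench import robot
import cv2, pickle
o=robot.get_obs(); print({k:o[k] for k in('clock','ee_pos','ee_rot','contact_force','gripper_width')})
d={}
for n in('scene','top'):
    f=robot.grab_frame(n); d[n]=f; cv2.imwrite(f'pics/{n}0.png',f['color']); print(n,f['fx'],f['cx'],f['cy'],f['rvec'],f['tvec'])
pickle.dump(d,open('d0.pkl','wb'))
E
```

```text
pics
{'clock': 0.0, 'ee_pos': array([ 0.19250312, -0.54098489,  0.19199572]), 'ee_rot': array([-3.09383290e+00, -5.33975183e-01,  3.10076413e-04]), 'contact_force': array([-0.17730282,  0.94725288, -0.31310374]), 'gripper_width': 0.08564274701550849}
scene 414.7291778317029 255.3469313622188 184.55716826038264 [ 1.75483366  1.78370333 -0.71925154] [-0.00627406 -0.32382783  1.31436988]
top 375.3052249339425 252.95321381911688 191.9404979887331 [ 2.10730288 -2.14975715  0.2133118 ] [0.01158851 0.51952671 0.90302424]
```

View pics/top0.png

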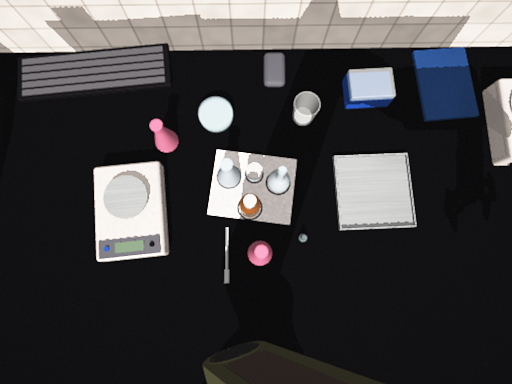

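View pics/scene0.png

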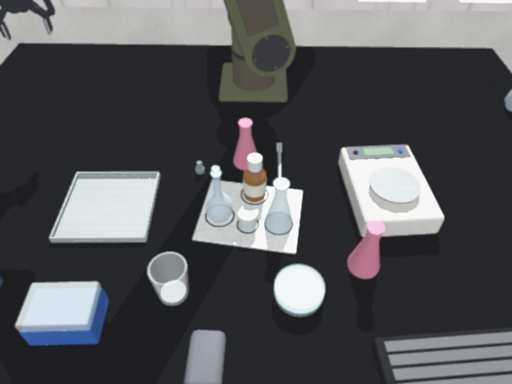

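```bash
cat > h.py <<'E'
import numpy as np, cv2
from scipy.spatial.transform import Rotation as Rn
def cast(f,uv,z):
    R=cv2.Rodrigues(np.array(f['rvec'],float))[0]; t=np.array(f['tvec'],float); uv=np.atleast_2d(uv)
    d=np.c_[(uv[:,0]-f['cx'])/f['fx'],(uv[:,1]-f['cy'])/f['fy'],np.ones(len(uv))]@R
    c=-R.T@t; return (c+d*((z-c[2])/d[:,2])[:,None])[:,:2]
def proj(f,p):
    K=np.array([[f['fx'],0,f['cx']],[0,f['fy'],f['cy']],[0,0,1.]])
    return cv2.projectPoints(np.atleast_2d(np.array(p,float)),np.array(f['rvec'],float),np.array(f['tvec'],float),K,None)[0][:,0]
def blob(mask,seed):
    n,l,s,c=cv2.connectedComponentsWithStats(mask.astype(np.uint8)); k=l[seed[1],seed[0]]
    cs,_=cv2.findContours((l==k).astype(np.uint8),cv2.RETR_EXTERNAL,cv2.CHAIN_APPROX_NONE); return max(cs,key=cv2.contourArea),k
def rect(f,cnt,z):
    P=cast(f,cnt[:,0,:],z)*1000; (c,s,a)=cv2.minAreaRect(P.astype(np.float32)); return np.round(c,1),np.round(s,1),round(a,1)
E
python3 - <<'E'
import pickle; from h import *
d=pickle.load(open('d0.pkl','rb'))
for n,bs,ts in(('top',(232,205),(372,190)),('scene',(215,195),(110,205))):
    f=d[n]; g=cv2.cvtColor(f['color'],cv2.COLOR_BGR2GRAY)
    for name,s,z in(('board',bs,.006),('tray',ts,.015)):
        m=cv2.morphologyEx((g>60).astype(np.uint8),cv2.MORPH_CLOSE,np.ones((3,3)))
        c,k=blob(m,s); print(n,name,k,len(c),rect(f,c,z))
# contrast crops
f=d['top'];g=f['color']
cr=cv2.resize(g[145:235,85:175],None,fx=4,fy=4,interpolation=cv2.INTER_CUBIC); c2=cv2.resize(g[145:235,205:305],None,fx=4,fy=4,interpolation=cv2.INTER_CUBIC)
cv2.imwrite('pics/crop1.png',np.hstack([cr,c2]))
E
```

```text
top board 7 292 (array([543.8,   2.2]), array([221.8, 182.4]), 81.6)
top tray 8 299 (array([ 524.6, -317.7]), array([202.4, 205.1]), 1.3)
scene board 15 543 (array([419.5,  15.2]), array([236. , 444.9]), 81.7)
scene tray 18 319 (array([ 532.7, -318.3]), array([212.4, 210.4]), 1.1)
```

View pics/crop1.png

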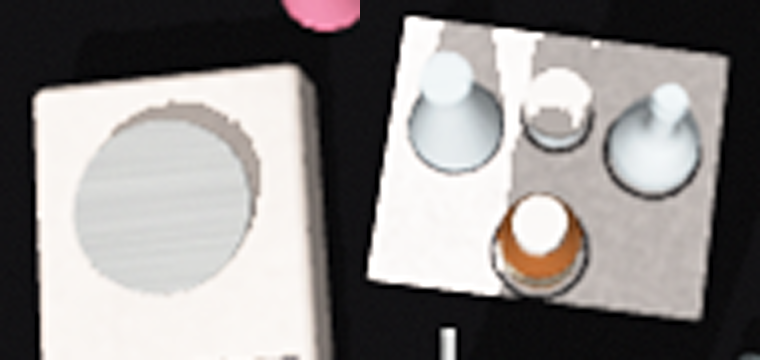

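```bash
python3 - <<'E'
import pickle; from h import *
d=pickle.load(open('d0.pkl','rb')); f=d['top']; o=.5/4
q=lambda u,v:((u-360)/4+205-.4,v/4+145-.4)
for n,p,z in(('con',q(446,80),.131),('flask',q(670,102),.151),('bot',q(540,225),.121),('jar',q(558,100),.048),('pan',(125.1,196.4),.072)): print(n,(cast(f,p,z)*1000).round(1))
a=np.radians(-8.4);R=np.array([[np.cos(a),-np.sin(a)],[np.sin(a),np.cos(a)]])
for p in((-58,0),(18,66),(18,-66),(33,0)): print(p,(R@p+[543.8,2.2]).round(1))
# pan via mask in top and scene
for n,s,z in(('top',(125,205),.072),('scene',(395,188),.072)):
    f=d[n];c=f['color'].astype(int);hsv=cv2.cvtColor(f['color'],cv2.COLOR_BGR2HSV); print(n,c[s[1],s[0]],c[s[1]+20,s[0]+28])
    g=c.mean(2); m=(g>165)&(g<222)
    cn,k=blob(m,s); print(k,len(cn)); (u,v),r=cv2.minEnclosingCircle((cast(f,cn[:,0],z)*1000).astype(np.float32)); print(u,v,r)
E
```

```text
con [[570.5  64. ]]
flask [[549.8 -65. ]]
bot [[485.   10.5]]
jar [[578.1  -3. ]]
pan [[510.1 316.1]]
(-58, 0) [486.4  10.7]
(18, 66) [571.2  64.9]
(18, -66) [552.  -65.7]
(33, 0) [576.4  -2.6]
top [211 213 212] [244 247 250]
103 156
516.443115234375 311.31439208984375 61.406471252441406
scene [240 239 233] [246 247 247]
0 1745
204.5620880126953 0.7255713939666748 822.93701171875
```

>>> send_rows(gripper=[0, 0, 0, 0, 0, 0, 0, 0, 0, 0, 0, 0], delta_pos=[[20, -13, -5], [55, -36, -10], [98, -64, -15], [140, -92, -23], [182, -120, -23], [224, -147, -23], [266, -175, -23], [308, -202, -23], [350, -230, -23], [392, -257, -23], [434, -285, -23], [466, -306, -23]], twist=[0, 2, 4, 6, 8, 10, 12, 14, 16, 18, 19.6, 19.6])

```text
clock: 1.3
ee_pos: [0.5301, -0.0948, 0.2156]
ee_rot: [-3.141, -0.0, 0.0]
contact_force: [-0.0, -0.7, 0.0]
gripper_width: 0.0854
grip_force: 0.0
```

```bash
cat >> h.py <<'E'
def st(robot):
    o=robot.get_obs(); R=Rn.from_rotvec(o['ee_rot']).as_matrix(); p=np.array(o['ee_pos'])*1000
    print('t%.2f'%o['clock'],'p',p.round(1),'yaw%.2f'%np.degrees(np.arctan2(R[1,0],R[0,0])),'tilt',R[:2,2].round(4),'F',np.round(o['contact_force'],1),'w%.1f'%(o['gripper_width']*1e3),'g%.0f'%o['grip_force'],'j',np.round(o['joint_positions'],2)); return p,R
E
python3 - <<'E'
from h import *; from bench import robot
p,R=st(robot); print((R.T@(np.array([552,-65.7,215])-p)).round(1))
E
```

```text
t1.30 p [530.1 -94.8 215.6] yaw0.01 tilt [-0.0003  0.0004] F [-0.  -0.7  0. ] w85.4 g0 j [-0.26  0.24  1.55  0.    1.36  1.31]
[ 21.9 -29.1   0.6]
```

>>> send_rows(gripper=[0, 0, 0, 0], delta_pos=[[12, -15, 0], [21, -28, 0], [22, -29, 0], [22, -29, 0]], twist=[0, 0, 0, 0])

```text
clock: 1.7
ee_pos: [0.5506, -0.0686, 0.2156]
ee_rot: [3.141, -0.0, -0.002]
contact_force: [0.4, -0.5, -0.0]
gripper_width: 0.0854
grip_force: 0.0
```

```bash
python3 - <<'E'
from h import *; from bench import robot
p,R=st(robot); f=robot.grab_frame('wrist'); cv2.imwrite('pics/w1.png',f['color'])
print(f['fx'],proj(f,[[.552,-.0657,.151],[.5764,-.0026,.048],[.4864,.0107,.121],[.5712,.0649,.131],p/1000]).round(1))
import pickle; pickle.dump(f,open('w1.pkl','wb'))
E
```

```text
t1.70 p [550.6 -68.6 215.6] yaw-0.00 tilt [-0.0012 -0.0004] F [ 0.4 -0.5 -0. ] w85.4 g0 j [-0.2   0.26  1.51 -0.    1.37  1.37]
322.4199791615433 [[249.3 184.2]
 [191.5 137.5]
 [167.9 243.7]
 [ 92.9 155.9]
 [253.3 214.7]]
```

View pics/w1.png

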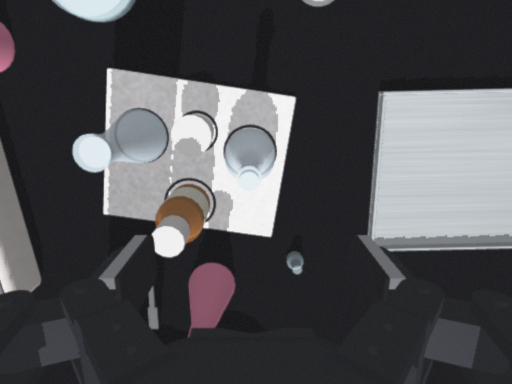

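```bash
python3 - <<'E'
import pickle; from h import *
d=pickle.load(open('d0.pkl','rb')); d['wrist']=pickle.load(open('w1.pkl','rb'))
for n,q in(('wrist',[(108,69),(295.5,97),(272,236.5),(104.5,213.5)]),('top',[(205+(404-360)/4-.4,145+15/4-.4),(205+(728-360)/4-.4,145+57/4-.4),(205+(702-360)/4-.4,145+320/4-.4),(205+(368-360)/4-.4,145+278/4-.4)]),('scene',[(215.5,183),(303,187),(298,248),(196,233)])):
    P=cast(d[n],q,.006)*1000; print(n,P.round(0).tolist(),P.mean(0).round(1))
for n in('top','scene'):
    print(n,proj(d[n],[[.510,.316,.072],[.525,-.318,.004],[.552,-.0657,.151],[.4864,.0107,.121],[.5712,.0649,.131]]).round(1).tolist())
s=d['scene']['color'][120:260,180:320]; cv2.imwrite('pics/s2.png',np.hstack([cv2.resize(s,(400,400)),cv2.resize(d['scene']['color'][130:250,330:450],(400,400))]))
E
```

```text
wrist [[649.0, 97.0], [618.0, -119.0], [442.0, -94.0], [474.0, 122.0]] [545.8   1.6]
top [[650.0, 99.0], [616.0, -119.0], [439.0, -95.0], [471.0, 123.0]] [544.1   2.2]
scene [[454.0, -83.0], [463.0, 126.0], [640.0, 104.0], [605.0, -112.0]] [540.5   8.8]
top [[125.1, 196.4], [372.3, 190.9], [282.4, 169.2], [249.5, 200.3], [225.7, 164.3]]
scene [[394.1, 182.7], [110.2, 204.4], [215.4, 167.2], [254.5, 156.8], [281.1, 182.1]]
```

View pics/s2.png

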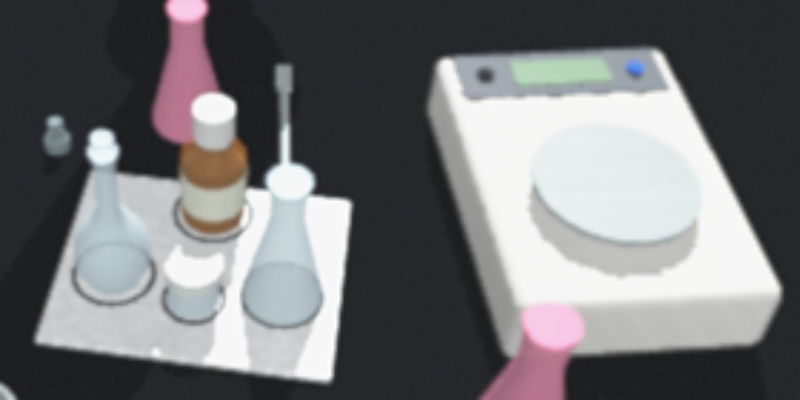

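>>> send_rows(gripper=[0, 0, 0, 0, 0, 0, 0, 0], delta_pos=[[2.5, -2.5, 10], [2.5, -2.5, 30], [2.5, -2.5, 55], [2.5, -2.5, 80], [2.5, -2.5, 100], [2.5, -2.5, 115], [2.5, -2.5, 122], [2.5, -2.5, 122]], twist=[0, 0, 0, 0, 0, 0, 0, 0])

```text
clock: 2.55
ee_pos: [0.5523, -0.0662, 0.0926]
ee_rot: [-3.141, 0.002, 0.004]
contact_force: [0.3, -0.2, 0.5]
gripper_width: 0.0856
grip_force: 0.0
```

>>> send_rows(gripper=[0.4, 0.7, 0.85, 0.95, 1, 1, 1, 1], delta_pos=[[0, 0, 0], [0, 0, 0], [0, 0, 0], [0, 0, 0], [0, 0, 0], [0, 0, 0], [0, 0, 0], [0, 0, 0]], twist=[0, 0, 0, 0, 0, 0, 0, 0])

```text
clock: 3.35
ee_pos: [0.5543, -0.0659, 0.0948]
ee_rot: [3.141, -0.0, 0.002]
contact_force: [-1.0, -0.1, 5.8]
gripper_width: 0.0167
grip_force: 58.5
```

>>> send_rows(gripper=[1, 1, 1, 1, 1, 1, 1, 1, 1], delta_pos=[[0, 0, -3], [0, 0, -10], [0, 0, -25], [0, 0, -45], [0, 0, -68], [0, 0, -86], [0, 0, -96], [0, 0, -100], [0, 0, -100]], twist=[0, 0, 0, 0, 0, 0, 0, 0, 0])

```text
clock: 4.25
ee_pos: [0.5536, -0.0657, 0.1939]
ee_rot: [-3.142, 0.0, -0.0]
contact_force: [-0.9, 0.4, -1.2]
gripper_width: 0.0165
grip_force: 58.7
```

>>> send_rows(gripper=[1, 1, 1, 1, 1, 1, 1, 1, 1, 1, 1, 1], delta_pos=[[1, 8, 0], [3, 26, 0], [5, 54, 0], [7, 84, 0], [9, 114, 0], [11, 144, 0], [13, 174, 0], [15, 204, 0], [16, 230, 0], [17, 246, 0], [17, 252, 0], [17, 252, 0]], twist=[0, 0, 0, 0, 0, 0, 0, 0, 0, 0, 0, 0])

```text
clock: 5.45
ee_pos: [0.5702, -0.318, 0.193]
ee_rot: [-3.14, 0.002, 0.002]
contact_force: [0.3, 0.1, -2.3]
gripper_width: 0.0164
grip_force: 58.7
```

```bash
python3 - <<'E'
from h import *; from bench import robot
p,R=st(robot); f=robot.grab_frame('wrist'); g=robot.grab_frame('top')
cv2.imwrite('pics/w2.png',np.hstack([f['color'][:, :],g['color'][:, 256:]])); print(proj(f,[[.525,-.318,.004]]))
E
```

```text
t5.45 p [ 570.2 -318.   193. ] yaw-0.08 tilt [-0.0012  0.0012] F [ 0.3  0.1 -2.3] w16.4 g59 j [-0.57  0.42  1.33  0.    1.4   1.  ]
[[252.97863828 194.59404865]]
```

View pics/w2.png

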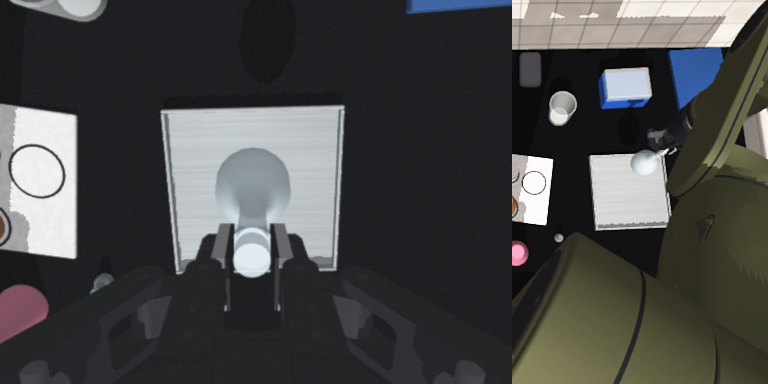

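>>> send_rows(gripper=[1, 1, 1, 1, 1, 1, 1, 1, 1, 1], delta_pos=[[0, 0, 8], [0, 0, 25], [0, 0, 48], [0, 0, 70], [0, 0, 86], [0, 0, 95], [0, 0, 97], [0, 0, 98], [0, 0, 99], [0, 0, 99]], twist=[0, 0, 0, 0, 0, 0, 0, 0, 0, 0])

```text
clock: 6.55
ee_pos: [0.5712, -0.3181, 0.0958]
ee_rot: [3.141, -0.0, 0.002]
contact_force: [-0.3, -0.5, -0.9]
gripper_width: 0.0169
grip_force: 58.8
```

>>> send_rows(gripper=[1, 1, 1, 1, 1, 1], delta_pos=[[0, 0, 0.5], [0, 0, 1], [0, 0, 1.5], [0, 0, 2], [0, 0, 2.5], [0, 0, 2.5]], twist=[0, 0, 0, 0, 0, 0])

```text
clock: 7.15
ee_pos: [0.5709, -0.3181, 0.0929]
ee_rot: [3.141, -0.0, 0.001]
contact_force: [-0.8, 1.1, 1.0]
gripper_width: 0.017
grip_force: 59.0
```

>>> send_rows(gripper=[1, 1, 1], delta_pos=[[0, 0, 0.5], [0, 0, 0.8], [0, 0, 0.8]], twist=[0, 0, 0])

```text
clock: 7.45
ee_pos: [0.5712, -0.3183, 0.0928]
ee_rot: [3.14, -0.0, 0.003]
contact_force: [-0.8, -0.1, 6.0]
gripper_width: 0.0167
grip_force: 59.3
```

>>> send_rows(gripper=[0.85, 0.6, 0.3, 0, 0, 0, 0, 0, 0, 0, 0, 0], delta_pos=[[0, 0, -0.5], [0, 0, -0.5], [0, 0, -0.5], [0, 0, -0.5], [0, 0, -0.5], [0, 0, -5], [0, 0, -20], [0, 0, -45], [0, 0, -75], [0, 0, -105], [0, 0, -122], [0, 0, -122]], twist=[0, 0, 0, 0, 0, 0, 0, 0, 0, 0, 0, 0])

```text
clock: 8.65
ee_pos: [0.5726, -0.319, 0.2175]
ee_rot: [3.138, -0.0, 0.01]
contact_force: [-0.2, 0.3, -0.2]
gripper_width: 0.0853
grip_force: 0.0
```

```bash
python3 - <<'E'
from h import *; from bench import robot
p,R=st(robot); print((R.T@(np.array([487.3,10.8,215])-p)).round(1))
E
```

```text
t8.65 p [ 572.6 -319.   217.5] yaw-0.01 tilt [ 0.0061 -0.0039] F [-0.2  0.3 -0.2] w85.3 g0 j [-0.57  0.4   1.3   0.    1.44  1.  ]
[ -85.4 -329.8    0.7]
```

>>> send_rows(gripper=[0, 0, 0, 0, 0, 0, 0, 0, 0, 0, 0, 0], delta_pos=[[-2, -10, 0], [-10, -40, 0], [-20, -80, 0], [-30, -120, 0], [-40, -160, 0], [-50, -200, 0], [-60, -240, 0], [-70, -280, 0], [-79, -312, 0], [-83, -327, 0], [-83.2, -328.8, 0], [-83.2, -328.8, 0]], twist=[0, 0, 0, 0, 0, 0, 0, 0, 0, 0, 0, 0])

```text
clock: 9.85
ee_pos: [0.4873, 0.0108, 0.213]
ee_rot: [3.141, 0.001, -0.001]
contact_force: [0.7, 0.3, -0.9]
gripper_width: 0.0855
grip_force: 0.0
```

```bash
python3 - <<'E'
from h import *; from bench import robot
p,R=st(robot); print((R.T@(np.array([487.3,10.8,84])-p)).round(1))
E
```

```text
t9.85 p [487.3  10.8 213. ] yaw0.04 tilt [-0.0009 -0.0007] F [ 0.7  0.3 -0.9] w85.5 g0 j [-0.06  0.17  1.65 -0.    1.33  1.51]
[ 1.00e-01 -1.00e-01  1.29e+02]
```

>>> send_rows(gripper=[0, 0, 0, 0, 0, 0, 0, 0], delta_pos=[[0, 0, 10], [0, 0, 32], [0, 0, 60], [0, 0, 86], [0, 0, 108], [0, 0, 122], [0, 0, 129], [0, 0, 129]], twist=[0, 0, 0, 0, 0, 0, 0, 0])

```text
clock: 10.65
ee_pos: [0.4868, 0.0101, 0.0832]
ee_rot: [3.142, -0.003, -0.004]
contact_force: [0.1, -0.6, 0.9]
gripper_width: 0.0854
grip_force: 0.0
```

>>> send_rows(gripper=[0.3, 0.5, 0.65, 0.8, 0.95, 1, 1], delta_pos=[[0, 0, 0], [0, 0, 0], [0, 0, 0], [0, 0, 0], [0, 0, 0], [0, 0, 0], [0, 0, 0]], twist=[0, 0, 0, 0, 0, 0, 0])

```text
clock: 11.35
ee_pos: [0.4875, 0.0111, 0.0847]
ee_rot: [3.142, -0.0, 0.0]
contact_force: [0.8, 0.3, -0.6]
gripper_width: 0.0
grip_force: 0.0
```

>>> send_rows(gripper=[1, 1, 1, 1, 1, 1, 1, 1, 1, 1], delta_pos=[[0, 0, -3], [0, 0, -10], [0, 0, -25], [0, 0, -45], [0, 0, -70], [0, 0, -95], [0, 0, -115], [0, 0, -127], [0, 0, -130], [0, 0, -130]], twist=[0, 0, 0, 0, 0, 0, 0, 0, 0, 0])

```text
clock: 12.35
ee_pos: [0.4874, 0.011, 0.2147]
ee_rot: [3.142, -0.0, 0.0]
contact_force: [-0.3, 0.2, -0.3]
gripper_width: 0.0003
grip_force: 0.0
```

```bash
python3 - <<'E'
from h import *; from bench import robot
f=robot.grab_frame('wrist'); g=robot.grab_frame('scene')
cv2.imwrite('pics/w3.png',np.hstack([f['color'][:, 100:400],g['color'][:, 60:400]])); print(proj(f,[[.4875,.011,.121],[.4875,.011,.006]]),proj(g,[[.4875,.011,.121]]))
E
```

```text
[[253.01949178 177.2290886 ]
 [252.78441116 154.77565068]] [[254.58339204 157.16365723]]
```

View pics/w3.png

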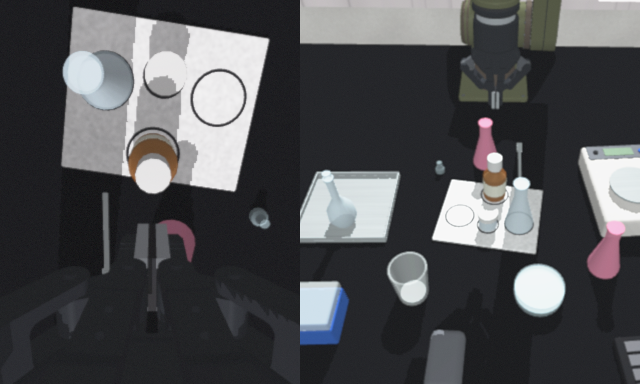

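```bash
python3 - <<'E'
from h import *; from bench import robot
p,R=st(robot); g=robot.grab_frame('scene'); t=robot.grab_frame('top'); f=robot.grab_frame('wrist')
print(p,proj(g,[p/1000,[.570,-.318,.004],[.570,-.318,.149]]).round(1).tolist(), proj(t,[p/1000,[.570,-.318,.004],[.570,-.318,.149]]).round(1).tolist(), proj(f,[p/1000]))
a=cv2.resize(g['color'][60:240,80:300],None,fx=2.5,fy=2.5); b=cv2.resize(t['color'][140:260,220:420],None,fx=1,fy=1)
cv2.imwrite('pics/s4.png',np.hstack([a,cv2.copyMakeBorder(b,0,a.shape[0]-120,0,0,cv2.BORDER_CONSTANT)]))
E
```

```text
t12.45 p [486.7  11.1 213.6] yaw-0.02 tilt [-0.002   0.0001] F [-1.2  0.9 -0.2] w0.1 g0 j [-0.06  0.17  1.65 -0.    1.33  1.51]
[486.66324975  11.09937876 213.6081458 ] [[254.8, 122.1], [104.9, 219.7], [86.0, 172.5]] [[249.4, 192.8], [371.0, 174.5], [391.1, 159.9]] [[253.31898099 214.76181701]]
```

View pics/s4.png

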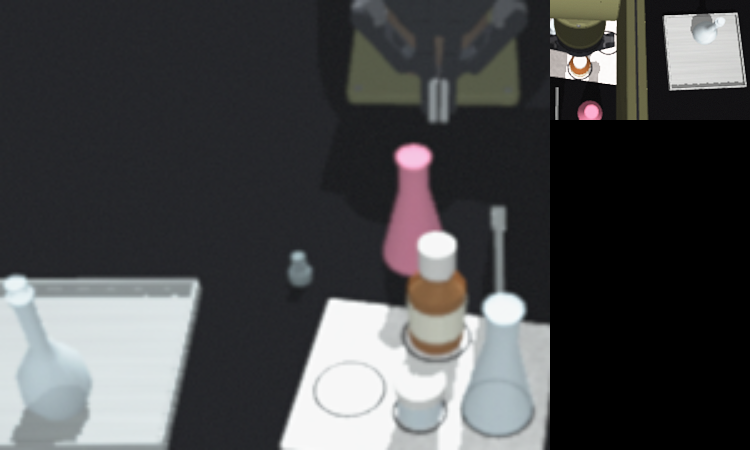

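```bash
python3 - <<'E'
from h import *; from bench import robot
p,R=st(robot); g=robot.grab_frame('scene'); t=robot.grab_frame('top'); f=robot.grab_frame('wrist')
for dz in(0,20,30,40,50,60):
    q=(p+[0,0,dz])/1000; print(dz,proj(g,q)[0].round(1),proj(t,q)[0].round(1),proj(f,q)[0].round(1))
a=cv2.resize(g['color'][75:165,210:300],None,fx=4,fy=4,interpolation=3); b=cv2.resize(f['color'][170:260,200:300],None,fx=4,fy=4,interpolation=3)
cv2.imwrite('pics/s5.png',cv2.convertScaleAbs(np.hstack([a,b]),alpha=1.8,beta=15))
E
```

```text
t12.60 p [486.8  11.1 213.5] yaw-0.02 tilt [-0.0023  0.0001] F [-0.8  0.4  0.4] w-0.4 g0 j [-0.06  0.17  1.65 -0.    1.33  1.51]
0 [254.8 122.1] [249.4 192.8] [253.3 215. ]
20 [254.8 113.9] [249.4 191. ] [253.5 228.1]
30 [254.9 109.6] [249.4 190. ] [253.5 235.8]
40 [254.9 105.3] [249.4 189.1] [253.6 244.5]
50 [254.9 100.9] [249.4 188.1] [253.7 254.3]
60 [254.9  96.4] [249.4 187.1] [253.8 265.5]
```

View pics/s5.png

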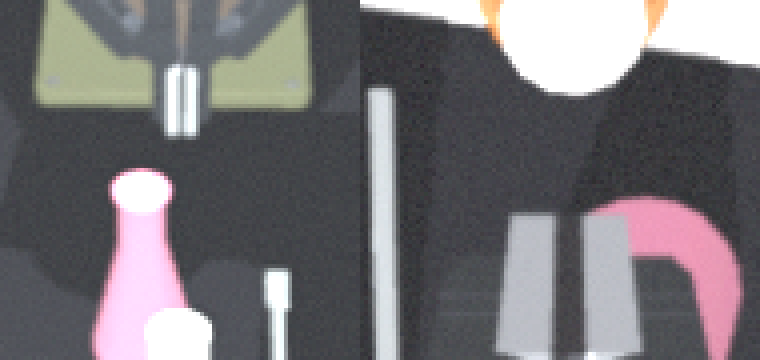

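>>> send_rows(gripper=[0, 0, 0, 0, 0, 0, 0, 0, 0, 0, 0, 0], delta_pos=[[0, 0, 0], [0, 0, 0], [0, 0, 0], [0, 0, 8], [0, 0, 30], [0, 0, 60], [0, 0, 90], [0, 0, 120], [0, 0, 140], [0, 0, 150], [0, 0, 154], [0, 0, 154]], twist=[0, 0, 0, 0, 0, 0, 0, 0, 0, 0, 0, 0])

```text
clock: 13.95
ee_pos: [0.4877, 0.0111, 0.0605]
ee_rot: [-3.142, 0.0, 0.0]
contact_force: [0.5, -0.1, 0.9]
gripper_width: 0.0857
grip_force: 0.0
```

>>> send_rows(gripper=[0.3, 0.5, 0.65, 0.8, 0.95, 1, 1], delta_pos=[[0, 0, 0], [0, 0, 0], [0, 0, 0], [0, 0, 0], [0, 0, 0], [0, 0, 0], [0, 0, 0]], twist=[0, 0, 0, 0, 0, 0, 0])

```text
clock: 14.65
ee_pos: [0.4882, 0.0109, 0.0615]
ee_rot: [3.141, -0.0, 0.003]
contact_force: [-1.7, -0.9, 5.7]
gripper_width: 0.0301
grip_force: 58.9
```

>>> send_rows(gripper=[1, 1, 1, 1, 1, 1, 1, 1, 1, 1], delta_pos=[[0, 0, -3], [0, 0, -10], [0, 0, -25], [0, 0, -45], [0, 0, -70], [0, 0, -95], [0, 0, -115], [0, 0, -127], [0, 0, -130], [0, 0, -130]], twist=[0, 0, 0, 0, 0, 0, 0, 0, 0, 0])

```text
clock: 15.65
ee_pos: [0.4872, 0.0111, 0.1905]
ee_rot: [-3.142, 0.0, 0.0]
contact_force: [-1.0, -0.1, -2.3]
gripper_width: 0.0299
grip_force: 59.7
```

```bash
python3 - <<'E'
from h import *; from bench import robot
p,R=st(robot); f=robot.grab_frame('wrist'); g=robot.grab_frame('scene')
cv2.imwrite('pics/w6.png',np.hstack([f['color'][100:, 140:370],g['color'][50:334, 180:400]]))
E
```

```text
t15.65 p [487.2  11.1 190.5] yaw-0.02 tilt [-0.0002  0.    ] F [-1.  -0.1 -2.3] w29.9 g60 j [-0.06  0.19  1.68  0.    1.27  1.51]
```

View pics/w6.png

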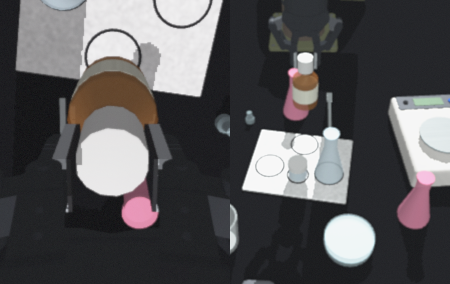

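>>> send_rows(gripper=[1, 1, 1, 1, 1, 1, 1, 1, 1, 1, 1, 1], delta_pos=[[0, 10, 0], [-1, 35, 0], [-2, 75, 0], [-2, 118, 0], [-3, 161, 0], [-4, 204, 0], [-5, 247, 0], [-6, 290, 0], [-7, 330, 0], [-7, 358, 0], [-7, 372, 0], [-7.5, 376, 0]], twist=[0, 0, 0, 0, 0, 0, 0, 0, 0, 0, 0, 0])

```text
clock: 16.95
ee_pos: [0.4792, -0.3665, 0.1894]
ee_rot: [-3.141, 0.004, 0.002]
contact_force: [0.8, 0.2, -3.2]
gripper_width: 0.0298
grip_force: 59.9
```

>>> send_rows(gripper=[1, 1, 1, 1, 1, 1, 1, 1, 1, 1], delta_pos=[[0, 0, 0], [0, 0, 10], [0, 0, 32], [0, 0, 60], [0, 0, 88], [0, 0, 110], [0, 0, 123], [0, 0, 128], [0, 0, 130], [0, 0, 130]], twist=[0, 0, 0, 0, 0, 0, 0, 0, 0, 0])

```text
clock: 17.95
ee_pos: [0.4806, -0.3651, 0.0613]
ee_rot: [3.141, 0.0, 0.002]
contact_force: [0.3, 0.0, -2.6]
gripper_width: 0.0299
grip_force: 60.1
```

>>> send_rows(gripper=[1, 1, 1, 1, 1], delta_pos=[[0, 0, 0.5], [0, 0, 1], [0, 0, 1.5], [0, 0, 2], [0, 0, 2]], twist=[0, 0, 0, 0, 0])

```text
clock: 18.45
ee_pos: [0.4804, -0.3655, 0.0596]
ee_rot: [3.14, -0.001, 0.002]
contact_force: [-0.8, -0.0, 4.4]
gripper_width: 0.0297
grip_force: 60.6
```

>>> send_rows(gripper=[0.6, 0.5, 0.3, 0, 0, 0, 0, 0, 0, 0, 0, 0], delta_pos=[[0, 0, -0.5], [0, 0, -0.5], [0, 0, -0.5], [0, 0, -0.5], [0, 0, -0.5], [0, 0, -5], [0, 0, -20], [0, 0, -45], [0, 0, -75], [0, 0, -105], [0, 0, -122], [0, 0, -122]], twist=[0, 0, 0, 0, 0, 0, 0, 0, 0, 0, 0, 0])

```text
clock: 19.65
ee_pos: [0.4817, -0.3665, 0.1842]
ee_rot: [3.137, -0.0, 0.008]
contact_force: [0.0, 0.1, 0.9]
gripper_width: 0.0854
grip_force: 0.0
```

>>> send_rows(gripper=[0, 0, 0, 0, 0, 0, 0, 0, 0, 0, 0, 0], delta_pos=[[2, -10, 0], [8, -40, 0], [17, -82, 0], [26, -125, 0], [35, -168, 0], [44, -211, 0], [53, -254, 0], [62, -297, 0], [71, -340, 0], [80, -380, 0], [88, -415, 0], [92, -430, 0]], twist=[0, 0, 0, 0, 0, 0, 0, 0, 0, 0, 0, 0])

```text
clock: 20.85
ee_pos: [0.5706, 0.0688, 0.1786]
ee_rot: [-3.14, -0.004, 0.006]
contact_force: [-0.3, -0.2, 0.5]
gripper_width: 0.0848
grip_force: 0.0
```

>>> send_rows(gripper=[0, 0], delta_pos=[[0, 0, 0], [0, 0, 0]], twist=[0, 0])

```text
clock: 21.05
ee_pos: [0.5709, 0.0646, 0.1794]
ee_rot: [3.141, 0.001, -0.004]
contact_force: [-0.1, -0.1, -0.5]
gripper_width: 0.0853
grip_force: 0.0
```

```bash
python3 - <<'E'
from h import *; from bench import robot
p,R=st(robot); print((R.T@(np.array([572.5,64.9,60])-p)).round(1))
E
```

```text
t21.05 p [570.9  64.6 179.4] yaw0.03 tilt [-0.0026 -0.001 ] F [-0.1 -0.1 -0.5] w85.3 g0 j [ 0.04  0.32  1.52 -0.    1.3   1.61]
[  1.9  -0.4 119.4]
```

>>> send_rows(gripper=[0, 0, 0, 0, 0, 0, 0, 0], delta_pos=[[1, 0, 8], [1.5, 0, 28], [1.5, 0, 55], [1.5, 0, 82], [1.5, 0, 103], [1.5, 0, 114], [1.5, 0, 119], [1.5, 0, 119]], twist=[0, 0, 0, 0, 0, 0, 0, 0])

```text
clock: 21.85
ee_pos: [0.5734, 0.0643, 0.0612]
ee_rot: [3.141, -0.002, -0.001]
contact_force: [-0.2, 0.1, -0.1]
gripper_width: 0.0856
grip_force: 0.0
```

>>> send_rows(gripper=[0.3, 0.5, 0.65, 0.8, 0.95, 1, 1], delta_pos=[[0, 0, 0], [0, 0, 0], [0, 0, 0], [0, 0, 0], [0, 0, 0], [0, 0, 0], [0, 0, 0]], twist=[0, 0, 0, 0, 0, 0, 0])

```text
clock: 22.55
ee_pos: [0.5743, 0.065, 0.0626]
ee_rot: [3.141, -0.0, 0.003]
contact_force: [-0.4, -0.9, 4.8]
gripper_width: 0.029
grip_force: 58.7
```

>>> send_rows(gripper=[1, 1, 1, 1, 1, 1, 1, 1, 1, 1], delta_pos=[[0, 0, -3], [0, 0, -10], [0, 0, -25], [0, 0, -45], [0, 0, -70], [0, 0, -95], [0, 0, -115], [0, 0, -127], [0, 0, -130], [0, 0, -130]], twist=[0, 0, 0, 0, 0, 0, 0, 0, 0, 0])

```text
clock: 23.55
ee_pos: [0.5733, 0.0651, 0.1915]
ee_rot: [-3.142, 0.0, 0.0]
contact_force: [0.5, -0.2, -2.6]
gripper_width: 0.0294
grip_force: 59.3
```

>>> send_rows(gripper=[1, 1, 1, 1, 1, 1, 1, 1, 1, 1, 1, 1], delta_pos=[[-2, 8, 0], [-8, 30, 0], [-17, 64, 0], [-28, 104, 0], [-39, 144, 0], [-50, 184, 0], [-61, 224, 0], [-72, 264, 0], [-82, 298, 0], [-89, 322, 0], [-92, 333, 0], [-92.5, 335, 0]], twist=[0, 0, 0, 0, 0, 0, 0, 0, 0, 0, 0, 0])

```text
clock: 24.75
ee_pos: [0.4799, -0.2708, 0.1906]
ee_rot: [-3.14, 0.004, 0.003]
contact_force: [0.3, 0.2, -1.0]
gripper_width: 0.0292
grip_force: 59.4
```

>>> send_rows(gripper=[1, 1, 1, 1, 1, 1, 1, 1, 1, 1], delta_pos=[[0, 0, 0], [0, 0, 10], [0, 0, 32], [0, 0, 60], [0, 0, 88], [0, 0, 110], [0, 0, 123], [0, 0, 128], [0, 0, 130], [0, 0, 130]], twist=[0, 0, 0, 0, 0, 0, 0, 0, 0, 0])

```text
clock: 25.75
ee_pos: [0.4814, -0.2695, 0.0618]
ee_rot: [3.141, 0.001, 0.001]
contact_force: [-0.7, -0.1, -1.8]
gripper_width: 0.0292
grip_force: 59.5
```

>>> send_rows(gripper=[1, 1, 1, 1, 1], delta_pos=[[0, 0, 0.5], [0, 0, 1], [0, 0, 1.5], [0, 0, 2], [0, 0, 2]], twist=[0, 0, 0, 0, 0])

```text
clock: 26.25
ee_pos: [0.4817, -0.2707, 0.0606]
ee_rot: [3.14, -0.001, 0.003]
contact_force: [-1.1, -0.7, 5.7]
gripper_width: 0.0292
grip_force: 59.8
```

>>> send_rows(gripper=[0.6, 0.5, 0.3, 0, 0, 0, 0, 0, 0, 0, 0, 0], delta_pos=[[0, 0, -0.5], [0, 0, -0.5], [0, 0, -0.5], [0, 0, -0.5], [0, 0, -0.5], [0, 0, -5], [0, 0, -20], [0, 0, -45], [0, 0, -75], [0, 0, -105], [0, 0, -122], [0, 0, -122]], twist=[0, 0, 0, 0, 0, 0, 0, 0, 0, 0, 0, 0])

```text
clock: 27.45
ee_pos: [0.4829, -0.2712, 0.1849]
ee_rot: [3.138, -0.0, 0.009]
contact_force: [-0.5, 0.1, 0.4]
gripper_width: 0.0858
grip_force: 0.0
```

>>> send_rows(gripper=[0, 0, 0, 0, 0, 0, 0, 0, 0, 0, 0], delta_pos=[[3, -8, 0], [12, -34, 0], [26, -72, 0], [40, -110, 0], [54, -148, 0], [68, -186, 0], [82, -224, 0], [92, -252, 0], [96.5, -265, 0], [97.5, -267, 0], [97.5, -267, 0]], twist=[0, 0, 0, 0, 0, 0, 0, 0, 0, 0, 0])

```text
clock: 28.55
ee_pos: [0.5776, -0.0032, 0.1806]
ee_rot: [3.141, 0.001, -0.004]
contact_force: [0.1, -0.4, 0.7]
gripper_width: 0.0853
grip_force: 0.0
```

```bash
python3 - <<'E'
from h import *; from bench import robot
p,R=st(robot); print((R.T@(np.array([577.5,-2.6,0])-p)).round(1)); f=robot.grab_frame('wrist'); g=robot.grab_frame('scene')
print(proj(f,[[.5775,-.0026,.048],[.5775,-.0026,.006],[.553,-.0657,.006],[.4875,.0108,.006]]).round(1).tolist())
cv2.imwrite('pics/w7.png',np.hstack([f['color'][:, 100:440],g['color'][:,0:350]]))
E
```

```text
t28.55 p [577.6  -3.2 180.6] yaw0.02 tilt [-0.0022 -0.0006] F [ 0.1 -0.4  0.7] w85.3 g0 j [-0.08  0.32  1.52 -0.    1.31  1.49]
[  0.3  -0.7 180.6]
[[252.1, 167.8], [252.1, 159.8], [307.5, 181.0], [240.9, 234.0]]
```

View pics/w7.png

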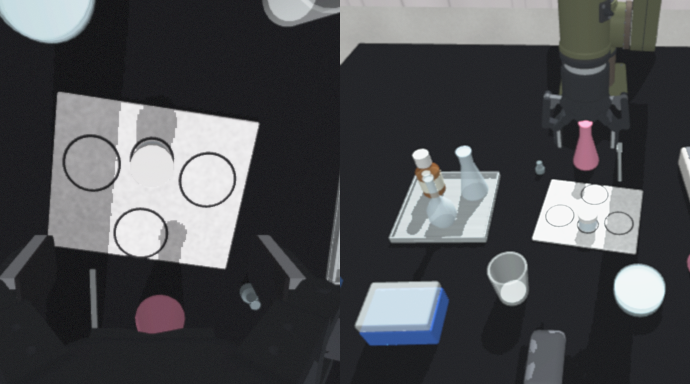

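>>> send_rows(gripper=[0, 0, 0, 0, 0, 0, 0, 0, 0, 0, 0, 0], delta_pos=[[0, 0, 10], [0, -0.4, 35], [0, -0.4, 65], [0, -0.4, 95], [0, -0.4, 125], [0, -0.4, 145], [0, -0.4, 160], [0, -0.4, 170], [0, -0.4, 178], [0, -0.4, 184], [0, -0.4, 190], [0, -0.4, 190]], twist=[0, 0, 0, 0, 0, 0, 0, 0, 0, 0, 0, 0])

```text
clock: 29.85
ee_pos: [0.5783, -0.0026, -0.0088]
ee_rot: [-3.142, 0.001, 0.001]
contact_force: [-0.8, 0.8, -0.1]
gripper_width: 0.0856
grip_force: 0.0
```

>>> send_rows(gripper=[0.2, 0.35, 0.45, 0.6, 0.8, 1, 1], delta_pos=[[0, 0, 0], [0, 0, 0], [0, 0, 0], [0, 0, 0], [0, 0, 0], [0, 0, 0], [0, 0, 0]], twist=[0, 0, 0, 0, 0, 0, 0])

```text
clock: 30.55
ee_pos: [0.5791, -0.0026, -0.0074]
ee_rot: [3.142, -0.0, 0.002]
contact_force: [-1.2, -0.7, 5.5]
gripper_width: 0.0418
grip_force: 60.4
```

>>> send_rows(gripper=[1, 1, 1, 1, 1, 1, 1, 1, 1, 1], delta_pos=[[0, 0, -3], [0, 0, -10], [0, 0, -28], [0, 0, -56], [0, 0, -88], [0, 0, -120], [0, 0, -148], [0, 0, -164], [0, 0, -170], [0, 0, -170]], twist=[0, 0, 0, 0, 0, 0, 0, 0, 0, 0])

```text
clock: 31.55
ee_pos: [0.5789, -0.0026, 0.1625]
ee_rot: [3.141, -0.0, 0.003]
contact_force: [0.3, 0.4, -0.9]
gripper_width: 0.0416
grip_force: 60.8
```

>>> send_rows(gripper=[1, 1, 1, 1, 1, 1, 1, 1, 1, 1, 1, 1], delta_pos=[[-2, -8, 0], [-6, -28, 0], [-13, -62, 0], [-21, -100, 0], [-29, -140, 0], [-37, -180, 0], [-45, -220, 0], [-53, -258, 0], [-60, -290, 0], [-64, -310, 0], [-65.5, -318, 0], [-65.5, -318.5, 0]], twist=[0, 0, 0, 0, 0, 0, 0, 0, 0, 0, 0, 0])

```text
clock: 32.75
ee_pos: [0.5119, 0.3166, 0.1602]
ee_rot: [3.14, 0.003, -0.004]
contact_force: [0.1, -1.2, -1.3]
gripper_width: 0.0419
grip_force: 60.9
```

```bash
python3 - <<'E'
from h import *; from bench import robot
p,R=st(robot); f=robot.grab_frame('wrist'); 
a=np.radians(np.arange(0,360,5)); pr=proj(f,np.c_[.512+.055*np.cos(a),.316+.055*np.sin(a),np.full(72,.072)])
im=f['color'].copy()
for q in pr: cv2.circle(im,tuple(int(round(v)) for v in q),0,(0,0,255),-1)
cv2.imwrite('pics/w8.png',cv2.resize(im[80:320,120:400],None,fx=2.5,fy=2.5))
E
```

```text
t32.75 p [511.9 316.6 160.2] yaw0.10 tilt [-0.0023 -0.0013] F [ 0.1 -1.2 -1.3] w41.9 g61 j [ 0.48  0.37  1.49 -0.    1.28  2.05]
```

View pics/w8.png

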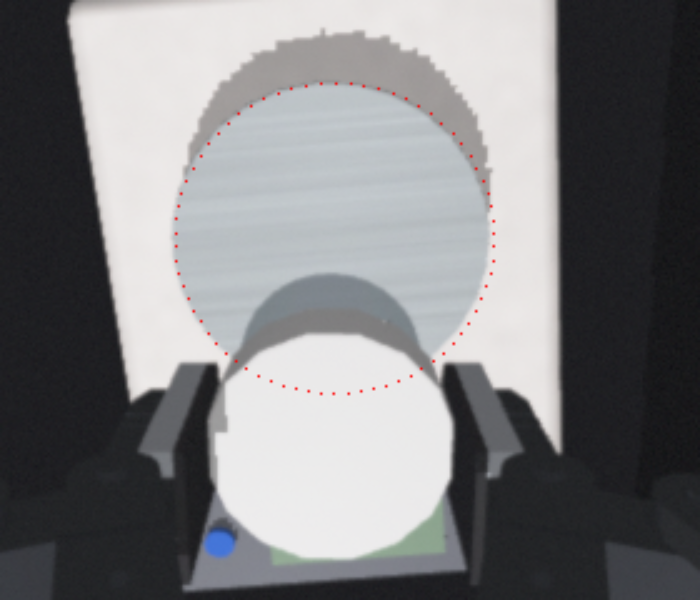

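>>> send_rows(gripper=[1, 1, 1, 1, 1, 1, 1, 1, 1, 1, 1], delta_pos=[[0, -0.3, 5], [0, -0.3, 18], [0, -0.3, 38], [0, -0.3, 60], [0, -0.3, 80], [0, -0.3, 92], [0, -0.3, 98], [0, -0.3, 100], [0, -0.3, 101], [0, -0.3, 102], [0, -0.3, 102]], twist=[0, 0, 0, 0, 0, 0, 0, 0, 0, 0, 0])

```text
clock: 33.9
ee_pos: [0.5136, 0.3165, 0.0603]
ee_rot: [-3.141, 0.0, -0.002]
contact_force: [-0.2, -0.0, -0.6]
gripper_width: 0.0422
grip_force: 60.9
```

>>> send_rows(gripper=[1, 1, 1, 1], delta_pos=[[0, 0, 0.5], [0, 0, 1], [0, 0, 1.5], [0, 0, 1.5]], twist=[0, 0, 0, 0])

```text
clock: 34.3
ee_pos: [0.5132, 0.3164, 0.0586]
ee_rot: [-3.141, 0.0, -0.001]
contact_force: [-1.6, -0.0, 2.3]
gripper_width: 0.0422
grip_force: 61.1
```

>>> send_rows(gripper=[1, 1, 0.4, 0.3, 0.1, 0, 0, 0, 0, 0, 0, 0], delta_pos=[[0, 0, 0.5], [0, 0, 0.5], [0, 0, 0.3], [0, 0, 0.3], [0, 0, 0.3], [0, 0, 0.3], [0, 0, -5], [0, 0, -20], [0, 0, -45], [0, 0, -80], [0, 0, -115], [0, 0, -122]], twist=[0, 0, 0, 0, 0, 0, 0, 0, 0, 0, 0, 0])

```text
clock: 35.5
ee_pos: [0.5159, 0.3178, 0.1852]
ee_rot: [-3.137, 0.0, -0.012]
contact_force: [0.4, 0.7, 0.2]
gripper_width: 0.0855
grip_force: 0.0
```

>>> send_rows(gripper=[0, 0, 0, 0, 0, 0, 0, 0, 0, 0, 0, 0], delta_pos=[[0, 10, 0], [-2, 40, 0], [-4, 85, 0], [-6, 130, 0], [-8, 175, 0], [-11, 220, 0], [-14, 265, 0], [-17, 310, 0], [-20, 355, 0], [-22, 400, 0], [-24, 445, 0], [-26, 490, 0]], twist=[0, 0, 0, 0, 0, 0, 0, 0, 0, 0, 0, 0])

```text
clock: 36.7
ee_pos: [0.4845, -0.1753, 0.1782]
ee_rot: [-3.14, 0.001, 0.006]
contact_force: [1.0, -0.2, 0.7]
gripper_width: 0.0853
grip_force: 0.0
```

```bash
python3 - <<'E'
from h import *; from bench import robot
p,R=st(robot); print((R.T@(np.array([481,-270.2,180])-p)).round(1)); g=robot.grab_frame('scene'); t=robot.grab_frame('top')
print(proj(g,[[.5125,.3168,.114],[.5125,.3168,.072]]),proj(t,[[.5125,.3168,.114]]))
cv2.imwrite('pics/s9.png',np.hstack([g['color'][100:300,60:460],cv2.resize(t['color'][150:250,80:180],(200,200))]))
E
```

```text
t36.70 p [ 484.5 -175.3  178.2] yaw-0.04 tilt [-0.0037  0.0014] F [ 1.  -0.2  0.7] w85.3 g0 j [-0.43  0.24  1.65 -0.    1.26  1.14]
[-3.4 94.9 -1.9]
[[399.58975517 169.5336066 ]
 [394.68627061 183.47705787]] [[119.05872027 192.25730944]]
```

View pics/s9.png

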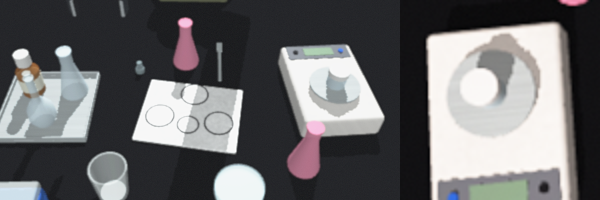

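>>> send_rows(gripper=[0, 0, 0, 0, 0, 0], delta_pos=[[-1, 30, 0], [-3, 65, 0], [-4, 88, 0], [-4, 96, 0], [-4, 96, 0], [-4, 96, 0]], twist=[0, 0, 0, 0, 0, 0])

```text
clock: 37.4
ee_pos: [0.4822, -0.2682, 0.1793]
ee_rot: [-3.14, 0.0, 0.003]
contact_force: [-0.5, 0.7, 0.3]
gripper_width: 0.0855
grip_force: 0.0
```

```bash
python3 - <<'E'
from h import *; from bench import robot
p,R=st(robot); print((R.T@(np.array([481,-270.2,59])-p)).round(1)); f=robot.grab_frame('wrist')
s=proj(f,[[.481,-.2702,.129],[.480,-.3652,.119],[.5708,-.318,.149]]).round(1); print(s.tolist())
g=f['color'].astype(int); print([g[int(v),int(u)].tolist() for u,v in s])
# white cap blob -> check
m=(f['color'].min(2)>225); n,l,st_,c=cv2.connectedComponentsWithStats(m.astype(np.uint8)); print([(st_[i,4],c[i].round(1).tolist()) for i in range(1,n) if st_[i,4]>150])
E
```

```text
t37.40 p [ 482.2 -268.2  179.3] yaw-0.01 tilt [-0.0017  0.002 ] F [-0.5  0.7  0.3] w85.5 g0 j [-0.58  0.29  1.57  0.    1.28  0.99]
[ -1.    2.3 120.3]
[[255.9, 192.5], [377.8, 190.1], [334.3, 61.9]]
[[232, 227, 216], [230, 229, 230], [232, 225, 215]]
[(np.int32(8149), [68.2, 102.1]), (np.int32(2400), [60.6, 92.1]), (np.int32(1069), [377.9, 188.7])]
```

>>> send_rows(gripper=[0, 0, 0, 0, 0, 0, 0, 0], delta_pos=[[-0.5, 1, 8], [-0.8, 2, 28], [-0.8, 2, 55], [-0.8, 2, 82], [-0.8, 2, 103], [-0.8, 2, 115], [-0.8, 2, 120], [-0.8, 2, 120]], twist=[0, 0, 0, 0, 0, 0, 0, 0])

```text
clock: 38.25
ee_pos: [0.482, -0.2712, 0.0597]
ee_rot: [-3.141, -0.0, 0.001]
contact_force: [1.0, -0.6, 0.0]
gripper_width: 0.0852
grip_force: 0.0
```

>>> send_rows(gripper=[0.3, 0.5, 0.65, 0.8, 0.95, 1, 1], delta_pos=[[0, 0, 0], [0, 0, 0], [0, 0, 0], [0, 0, 0], [0, 0, 0], [0, 0, 0], [0, 0, 0]], twist=[0, 0, 0, 0, 0, 0, 0])

```text
clock: 38.95
ee_pos: [0.4827, -0.272, 0.0611]
ee_rot: [3.141, -0.001, 0.002]
contact_force: [-0.9, 0.5, 5.5]
gripper_width: 0.0291
grip_force: 58.6
```

>>> send_rows(gripper=[1, 1, 1, 1, 1, 1, 1, 1, 1, 1], delta_pos=[[0, 0, -3], [0, 0, -10], [0, 0, -25], [0, 0, -45], [0, 0, -70], [0, 0, -95], [0, 0, -115], [0, 0, -127], [0, 0, -130], [0, 0, -130]], twist=[0, 0, 0, 0, 0, 0, 0, 0, 0, 0])

```text
clock: 39.95
ee_pos: [0.482, -0.2717, 0.19]
ee_rot: [-3.142, 0.001, 0.0]
contact_force: [0.5, 0.3, -2.1]
gripper_width: 0.029
grip_force: 59.3
```

>>> send_rows(gripper=[1, 1, 1, 1, 1, 1, 1, 1, 1, 1, 1, 1], delta_pos=[[2, -8, 0], [8, -30, 0], [17, -64, 0], [28, -104, 0], [39, -144, 0], [50, -184, 0], [61, -224, 0], [72, -264, 0], [82, -298, 0], [88, -324, 0], [91, -335, 0], [91.6, -336.7, 0]], twist=[0, 0, 0, 0, 0, 0, 0, 0, 0, 0, 0, 0])

```text
clock: 41.15
ee_pos: [0.5732, 0.0664, 0.1889]
ee_rot: [3.141, 0.003, -0.004]
contact_force: [0.1, -0.5, -1.7]
gripper_width: 0.0291
grip_force: 59.5
```

>>> send_rows(gripper=[1, 1, 1, 1, 1, 1, 1, 1, 1, 1], delta_pos=[[0, 0, 0], [0, 0, 10], [0, 0, 32], [0, 0, 60], [0, 0, 88], [0, 0, 110], [0, 0, 120], [0, 0, 125], [0, 0, 126], [0, 0, 126]], twist=[0, 0, 0, 0, 0, 0, 0, 0, 0, 0])

```text
clock: 42.15
ee_pos: [0.5747, 0.0647, 0.0649]
ee_rot: [-3.142, 0.001, -0.003]
contact_force: [0.1, -0.7, -2.4]
gripper_width: 0.0293
grip_force: 59.4
```

```bash
python3 - <<'E'
from h import *; from bench import robot
p,R=st(robot); print((R.T@(np.array([573.6,65.0,61.5])-p)).round(1))
E
```

```text
t42.15 p [574.7  64.7  64.9] yaw-0.04 tilt [0.0017 0.    ] F [ 0.1 -0.7 -2.4] w29.3 g59 j [ 0.04  0.43  1.67 -0.    1.04  1.61]
[-1.1 -0.3  3.4]
```

>>> send_rows(gripper=[1, 1, 1, 1, 1, 1], delta_pos=[[-0.4, 0, 0.5], [-0.6, 0, 1], [-0.6, 0, 1.5], [-0.6, 0, 2], [-0.6, 0, 2.5], [-0.6, 0, 2.5]], twist=[0, 0, 0, 0, 0, 0])

```text
clock: 42.75
ee_pos: [0.5743, 0.0654, 0.0632]
ee_rot: [-3.141, 0.0, -0.004]
contact_force: [-2.1, 1.0, 6.8]
gripper_width: 0.0285
grip_force: 60.0
```

>>> send_rows(gripper=[0.6, 0.5, 0.3, 0, 0, 0, 0, 0, 0, 0, 0, 0], delta_pos=[[0, 0, -0.5], [0, 0, -0.5], [0, 0, -0.5], [0, 0, -0.5], [0, 0, -0.5], [0, 0, -5], [0, 0, -20], [0, 0, -45], [0, 0, -75], [0, 0, -105], [0, 0, -122], [0, 0, -122]], twist=[0, 0, 0, 0, 0, 0, 0, 0, 0, 0, 0, 0])

```text
clock: 43.95
ee_pos: [0.5756, 0.065, 0.187]
ee_rot: [-3.141, 0.0, -0.011]
contact_force: [-0.5, -0.1, 0.3]
gripper_width: 0.0854
grip_force: 0.0
```

>>> send_rows(gripper=[0, 0, 0, 0, 0, 0, 0, 0, 0, 0, 0, 0], delta_pos=[[-2, 10, 0], [-8, 40, 0], [-17, 82, 0], [-26, 125, 0], [-35, 168, 0], [-44, 211, 0], [-53, 254, 0], [-62, 297, 0], [-71, 340, 0], [-80, 380, 0], [-88, 415, 0], [-93, 430, 0]], twist=[0, 0, 0, 0, 0, 0, 0, 0, 0, 0, 0, 0])

```text
clock: 45.15
ee_pos: [0.4777, -0.3681, 0.1814]
ee_rot: [-3.141, 0.005, 0.005]
contact_force: [-0.9, 0.0, 0.3]
gripper_width: 0.0855
grip_force: 0.0
```

>>> send_rows(gripper=[0, 0], delta_pos=[[0, 0, 0], [0, 0, 0]], twist=[0, 0])

```text
clock: 45.35
ee_pos: [0.4792, -0.3639, 0.1823]
ee_rot: [-3.139, 0.002, 0.003]
contact_force: [0.3, -0.7, -0.5]
gripper_width: 0.0855
grip_force: 0.0
```

```bash
python3 - <<'E'
from h import *; from bench import robot
p,R=st(robot); print((R.T@(np.array([480.3,-365.4,59])-p)).round(1))
E
```

```text
t45.35 p [ 479.2 -363.9  182.3] yaw-0.06 tilt [-0.0018  0.0028] F [ 0.3 -0.7 -0.5] w85.5 g0 j [-0.72  0.35  1.46  0.    1.33  0.85]
[  1.3   1.9 123.3]
```

>>> send_rows(gripper=[0, 0, 0, 0, 0, 0, 0, 0], delta_pos=[[0.2, 0.5, 8], [0.3, 0.8, 28], [0.3, 0.8, 55], [0.3, 0.8, 82], [0.3, 0.8, 105], [0.3, 0.8, 118], [0.3, 0.8, 123], [0.3, 0.8, 123]], twist=[0, 0, 0, 0, 0, 0, 0, 0])

```text
clock: 46.15
ee_pos: [0.4805, -0.365, 0.0602]
ee_rot: [-3.141, -0.001, 0.001]
contact_force: [-0.5, -0.6, -0.4]
gripper_width: 0.0851
grip_force: 0.0
```

>>> send_rows(gripper=[0.3, 0.5, 0.65, 0.8, 0.95, 1, 1], delta_pos=[[0, 0, 0], [0, 0, 0], [0, 0, 0], [0, 0, 0], [0, 0, 0], [0, 0, 0], [0, 0, 0]], twist=[0, 0, 0, 0, 0, 0, 0])

```text
clock: 46.85
ee_pos: [0.4812, -0.3666, 0.0617]
ee_rot: [3.14, -0.001, 0.003]
contact_force: [0.1, 0.5, 6.1]
gripper_width: 0.0299
grip_force: 59.7
```

>>> send_rows(gripper=[1, 1, 1, 1, 1, 1, 1, 1, 1, 1], delta_pos=[[0, 0, -3], [0, 0, -10], [0, 0, -25], [0, 0, -45], [0, 0, -70], [0, 0, -95], [0, 0, -115], [0, 0, -127], [0, 0, -130], [0, 0, -130]], twist=[0, 0, 0, 0, 0, 0, 0, 0, 0, 0])

```text
clock: 47.85
ee_pos: [0.4801, -0.3656, 0.1904]
ee_rot: [-3.141, 0.0, 0.001]
contact_force: [0.2, 0.3, -3.2]
gripper_width: 0.0298
grip_force: 59.6
```

>>> send_rows(gripper=[1, 1, 1, 1, 1, 1, 1, 1, 1, 1, 1, 1], delta_pos=[[0, -10, 0], [1, -35, 0], [2, -75, 0], [2, -118, 0], [3, -161, 0], [4, -204, 0], [5, -247, 0], [6, -290, 0], [7, -330, 0], [7, -360, 0], [7.5, -374, 0], [7.5, -376.6, 0]], twist=[0, 0, 0, 0, 0, 0, 0, 0, 0, 0, 0, 0])

```text
clock: 49.05
ee_pos: [0.4869, 0.0124, 0.1898]
ee_rot: [-3.141, -0.004, 0.003]
contact_force: [-1.5, 0.2, -2.5]
gripper_width: 0.0301
grip_force: 59.9
```

>>> send_rows(gripper=[1, 1, 1, 1, 1, 1, 1, 1, 1, 1], delta_pos=[[0, 0, 0], [0, 0, 10], [0, 0, 32], [0, 0, 60], [0, 0, 88], [0, 0, 110], [0, 0, 120], [0, 0, 125], [0, 0, 126], [0, 0, 126]], twist=[0, 0, 0, 0, 0, 0, 0, 0, 0, 0])

```text
clock: 50.05
ee_pos: [0.4889, 0.0104, 0.0653]
ee_rot: [3.141, -0.001, 0.003]
contact_force: [0.6, 0.6, -2.8]
gripper_width: 0.0298
grip_force: 59.9
```

```bash
python3 - <<'E'
from h import *; from bench import robot
p,R=st(robot); print((R.T@(np.array([487.6,11.0,61.5])-p)).round(1))
E
```

```text
t50.05 p [488.9  10.4  65.3] yaw-0.04 tilt [ 0.0016 -0.0002] F [ 0.6  0.6 -2.8] w29.8 g60 j [-0.07  0.33  1.86 -0.    0.96  1.51]
[-1.3 -0.6  3.8]
```

>>> send_rows(gripper=[1, 1, 1, 1, 1, 1], delta_pos=[[-0.4, 0, 0.5], [-0.7, -0.3, 1], [-0.7, -0.3, 1.5], [-0.7, -0.3, 2], [-0.7, -0.3, 2.5], [-0.7, -0.3, 2.5]], twist=[0, 0, 0, 0, 0, 0])

```text
clock: 50.65
ee_pos: [0.4882, 0.0112, 0.0638]
ee_rot: [3.142, -0.0, 0.004]
contact_force: [-2.9, 0.3, 9.5]
gripper_width: 0.0297
grip_force: 61.4
```

>>> send_rows(gripper=[0.6, 0.5, 0.3, 0, 0, 0, 0, 0, 0, 0, 0, 0], delta_pos=[[0, 0, -0.8], [0, 0, -0.8], [0, 0, -0.8], [0, 0, -0.8], [0, 0, -0.8], [0, 0, -5], [0, 0, -20], [0, 0, -45], [0, 0, -75], [0, 0, -105], [0, 0, -122], [0, 0, -122]], twist=[0, 0, 0, 0, 0, 0, 0, 0, 0, 0, 0, 0])

```text
clock: 51.85
ee_pos: [0.4896, 0.0109, 0.187]
ee_rot: [3.141, -0.0, 0.01]
contact_force: [-0.8, 0.5, 0.1]
gripper_width: 0.0854
grip_force: 0.0
```

>>> send_rows(gripper=[0, 0, 0, 0, 0, 0, 0, 0, 0, 0, 0, 0], delta_pos=[[2, 10, 0], [10, 40, 0], [20, 80, 0], [30, 120, 0], [40, 160, 0], [50, 200, 0], [60, 240, 0], [70, 280, 0], [79, 312, 0], [82.5, 327, 0], [83, 329, 0], [83, 329, 0]], twist=[0, 0, 0, 0, 0, 0, 0, 0, 0, 0, 0, 0])

```text
clock: 53.05
ee_pos: [0.5691, -0.3171, 0.1827]
ee_rot: [-3.139, 0.001, 0.004]
contact_force: [-0.4, 1.5, 0.0]
gripper_width: 0.0855
grip_force: 0.0
```

```bash
python3 - <<'E'
from h import *; from bench import robot
p,R=st(robot); print((R.T@(np.array([571,-318.2,72])-p)).round(1))
E
```

```text
t53.05 p [ 569.1 -317.1  182.7] yaw-0.04 tilt [-0.0025  0.0023] F [-0.4  1.5  0. ] w85.5 g0 j [-0.57  0.42  1.35  0.    1.37  1.  ]
[  2.1   1.4 110.7]
```

>>> send_rows(gripper=[0, 0, 0, 0, 0, 0, 0, 0], delta_pos=[[0.6, 0.5, 8], [1, 1, 28], [1, 1, 52], [1, 1, 76], [1, 1, 94], [1, 1, 105], [1, 1, 110], [1, 1, 110]], twist=[0, 0, 0, 0, 0, 0, 0, 0])

```text
clock: 53.85
ee_pos: [0.571, -0.318, 0.0738]
ee_rot: [-3.141, -0.001, 0.001]
contact_force: [0.6, 0.2, 0.2]
gripper_width: 0.0852
grip_force: 0.0
```

>>> send_rows(gripper=[0.4, 0.7, 0.8, 0.9, 1, 1, 1, 1], delta_pos=[[0, 0, 0], [0, 0, 0], [0, 0, 0], [0, 0, 0], [0, 0, 0], [0, 0, 0], [0, 0, 0], [0, 0, 0]], twist=[0, 0, 0, 0, 0, 0, 0, 0])

```text
clock: 54.65
ee_pos: [0.5716, -0.3192, 0.0748]
ee_rot: [3.141, -0.001, 0.002]
contact_force: [0.1, 0.2, 4.7]
gripper_width: 0.0177
grip_force: 58.4
```

>>> send_rows(gripper=[1, 1, 1, 1, 1, 1, 1, 1, 1, 1], delta_pos=[[0, 0, -3], [0, 0, -10], [0, 0, -25], [0, 0, -45], [0, 0, -70], [0, 0, -90], [0, 0, -105], [0, 0, -112], [0, 0, -115], [0, 0, -115]], twist=[0, 0, 0, 0, 0, 0, 0, 0, 0, 0])

```text
clock: 55.65
ee_pos: [0.5709, -0.3188, 0.1887]
ee_rot: [-3.141, 0.001, 0.001]
contact_force: [-0.6, 0.7, -1.3]
gripper_width: 0.0176
grip_force: 58.5
```

>>> send_rows(gripper=[1, 1, 1, 1, 1, 1, 1, 1, 1, 1, 1, 1], delta_pos=[[-1, -8, 0], [-3, -26, 0], [-5, -54, 0], [-7, -84, 0], [-9, -114, 0], [-11, -144, 0], [-13, -174, 0], [-15, -204, 0], [-16, -230, 0], [-17, -247, 0], [-17.2, -252.8, 0], [-17.2, -252.8, 0]], twist=[0, 0, 0, 0, 0, 0, 0, 0, 0, 0, 0, 0])

```text
clock: 56.85
ee_pos: [0.5538, -0.0654, 0.189]
ee_rot: [3.141, 0.002, -0.0]
contact_force: [-1.0, -1.0, -1.0]
gripper_width: 0.0177
grip_force: 58.6
```

>>> send_rows(gripper=[1, 1, 1, 1, 1, 1, 1, 1, 1, 1], delta_pos=[[0, 0, 0], [0, 0, 10], [0, 0, 32], [0, 0, 58], [0, 0, 82], [0, 0, 98], [0, 0, 107], [0, 0, 110], [0, 0, 111], [0, 0, 111]], twist=[0, 0, 0, 0, 0, 0, 0, 0, 0, 0])

```text
clock: 57.85
ee_pos: [0.5548, -0.0665, 0.0787]
ee_rot: [3.141, -0.001, 0.002]
contact_force: [0.8, -0.2, -1.4]
gripper_width: 0.0175
grip_force: 58.6
```

```bash
python3 - <<'E'
from h import *; from bench import robot
p,R=st(robot); print((R.T@(np.array([553.5,-65.9,75])-p)).round(1))
E
```

```text
t57.85 p [554.8 -66.5  78.7] yaw-0.04 tilt [ 0.0014 -0.0003] F [ 0.8 -0.2 -1.4] w17.5 g59 j [-0.19  0.39  1.69 -0.    1.05  1.38]
[-1.3 -0.6  3.7]
```

>>> send_rows(gripper=[1, 1, 1, 1, 1, 1], delta_pos=[[-0.4, 0, 0.5], [-0.7, -0.3, 1], [-0.7, -0.3, 1.5], [-0.7, -0.3, 2], [-0.7, -0.3, 2.5], [-0.7, -0.3, 2.5]], twist=[0, 0, 0, 0, 0, 0])

```text
clock: 58.45
ee_pos: [0.5544, -0.0658, 0.0768]
ee_rot: [3.141, -0.0, 0.004]
contact_force: [0.0, 1.3, 5.3]
gripper_width: 0.0177
grip_force: 59.1
```

Release, rise, and move clear to check.

>>> send_rows(gripper=[0.8, 0.6, 0.3, 0, 0, 0, 0, 0, 0, 0, 0, 0], delta_pos=[[0, 0, -0.5], [0, 0, -0.5], [0, 0, -0.5], [0, 0, -0.5], [0, 0, -0.5], [0, 0, -5], [0, 0, -20], [0, 0, -45], [0, 0, -75], [0, 0, -105], [0, 0, -122], [0, 0, -122]], twist=[0, 0, 0, 0, 0, 0, 0, 0, 0, 0, 0, 0])

```text
clock: 59.65
ee_pos: [0.5557, -0.0663, 0.2009]
ee_rot: [3.14, -0.0, 0.011]
contact_force: [0.5, 0.2, -0.2]
gripper_width: 0.0855
grip_force: 0.0
```

>>> send_rows(gripper=[0, 0, 0, 0, 0, 0, 0, 0, 0, 0], delta_pos=[[0, 10, 0], [0, 40, 0], [0, 80, 0], [0, 120, 0], [0, 160, 0], [0, 200, 0], [0, 240, 0], [0, 250, 0], [0, 250, 0], [0, 250, 0]], twist=[0, 0, 0, 0, 0, 0, 0, 0, 0, 0])

```text
clock: 60.65
ee_pos: [0.5523, -0.3149, 0.1961]
ee_rot: [-3.139, 0.001, 0.004]
contact_force: [0.7, -1.3, 0.4]
gripper_width: 0.0854
grip_force: 0.0
```

```bash
python3 - <<'E'
from h import *; from bench import robot
st(robot); g=robot.grab_frame('scene'); t=robot.grab_frame('top')
a=cv2.resize(g['color'][120:260,180:320],(400,400),interpolation=3); b=cv2.resize(t['color'][145:235,205:305],(400,360),interpolation=3)
cv2.imwrite('pics/fin.png',np.hstack([a,cv2.copyMakeBorder(b,0,40,0,0,cv2.BORDER_CONSTANT)]))
E
```

```text
t60.65 p [ 552.3 -314.9  196.1] yaw-0.05 tilt [-0.0025  0.0025] F [ 0.7 -1.3  0.4] w85.4 g0 j [-0.59  0.39  1.37  0.    1.39  0.99]
```

View pics/fin.png

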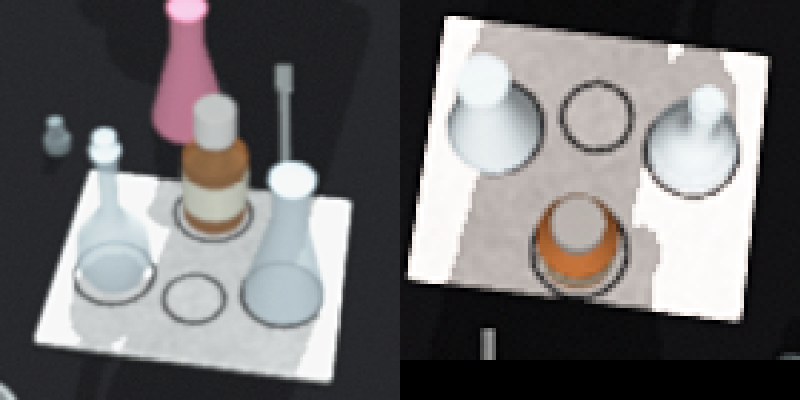

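```bash
python3 -c "
from bench import robot
print(robot.job_done())"
```

```text
the job is handed in; nothing more can be done
None
```

The job is done and handed in at about 61 s of the 144 s: the jar stands on the balance pan within about 3 mm of the middle, and both flasks and the bottle are back upright on their own rings within about 2 mm, by the camera images.

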